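Line up the cast figurines by height on the ware board

TASK

Line the four raw-clay figurines up by height on the ware board, one standing upright in the middle of each round plaster bat: the tallest on the bat next to the blue end block, then ever shorter, with the shortest next to the yellow end block. The clay is brittle, so do not drop or knock over any of them, and leave the terracotta jug where it stands.

Things in the scene. Friction and masses are not known exactly. Their poses are not given: they have to be found in the camera images.
- figure_100_mid (a point): the tallest of four sand-coloured raw-clay robed figurines, loose, 100 mm tall; the point is its centre, 50 mm above its underside, z axis up. Round, so it may be gripped at any yaw: foot 48 mm across (lowest 4 mm, tapering in by 9 mm up), straight robe 40 mm across from 9 mm to 60 mm above its underside, then narrower shoulders and a round head. About 140 g. Starts upright on the bench
- figure_84_mid (a point): the second tallest of four sand-coloured raw-clay robed figurines, loose, 84 mm tall; the point is its centre, 42 mm above its underside, z axis up. Round, so it may be gripped at any yaw: foot 44 mm across (lowest 4 mm, tapering in by 9 mm up), straight robe 36 mm across from 9 mm to 50 mm above its underside, then narrower shoulders and a round head. About 100 g. Starts upright on the bench
- figure_68_mid (a point): the third tallest of four sand-coloured raw-clay robed figurines, loose, 68 mm tall; the point is its centre, 34 mm above its underside, z axis up. Round, so it may be gripped at any yaw: foot 40 mm across (lowest 4 mm, tapering in by 9 mm up), straight robe 32 mm across from 9 mm to 41 mm above its underside, then narrower shoulders and a round head. About 70 g. Starts upright on the bench
- figure_52_mid (a point): the shortest of four sand-coloured raw-clay robed figurines, loose, 52 mm tall; the point is its centre, 26 mm above its underside, z axis up. Round, so it may be gripped at any yaw: foot 36 mm across (lowest 4 mm, tapering in by 9 mm up), straight robe 28 mm across from 9 mm to 31 mm above its underside, then narrower shoulders and a round head. About 45 g. Starts upright on the bench
- bat_1_top (a point): one of four fixed off-white plaster discs (bats) in a straight row 85 mm apart on the wooden ware board, 64 mm across, 6 mm thick; the point is the centre of its top face, 26 mm above the bench; z up, y along the row. It is an end bat; the row lies 1, 2, 3, 4. The board (100 x 430 mm, top 20 mm above the bench) is fixed and lies differently at each start
- bat_2_top (a point): one of four fixed off-white plaster discs (bats) in a straight row 85 mm apart on the wooden ware board, 64 mm across, 6 mm thick; the point is the centre of its top face, 26 mm above the bench; z up, y along the row. It is an inner bat; the row lies 1, 2, 3, 4. The board (100 x 430 mm, top 20 mm above the bench) is fixed and lies differently at each start
- bat_3_top (a point): one of four fixed off-white plaster discs (bats) in a straight row 85 mm apart on the wooden ware board, 64 mm across, 6 mm thick; the point is the centre of its top face, 26 mm above the bench; z up, y along the row. It is an inner bat; the row lies 1, 2, 3, 4. The board (100 x 430 mm, top 20 mm above the bench) is fixed and lies differently at each start
- bat_4_top (a point): one of four fixed off-white plaster discs (bats) in a straight row 85 mm apart on the wooden ware board, 64 mm across, 6 mm thick; the point is the centre of its top face, 26 mm above the bench; z up, y along the row. It is an end bat; the row lies 1, 2, 3, 4. The board (100 x 430 mm, top 20 mm above the bench) is fixed and lies differently at each start
- blue_block: fixed blue block marking the tall end of the row, 80 mm across the board, 28 mm along the row and 22 mm high, standing on the board 62 mm beyond the end bat's centre, in line with the row; origin at the centre of its underside, y axis along the row. It may be at either end: a yellow block of the same size stands at the other
- jug: loose terracotta jug with a handle, 72 mm across, 95 mm tall, a bystander to one side of the work on the robot's left; origin at the centre of its underside, handle towards its y axis
Things that resemble listed ones, but are neither listed nor needed, are in the scene too. What is shaped like the part that bears figure_84_mid but black or purple is not meant.

How it is judged (in metres and radians):
At the end, for the whole second after the job is handed in: Counting from the blue block, the bats carry the figurines from tallest to shortest; each stands upright (within 0.12 rad) on its bat with its centre within 12 mm of the bat's centre horizontally and within 4 mm of its standing height, released and at rest (below 20 mm/s) (((horizontal distance between blue_block and bat_1_top below 0.09 m and horizontal distance between figure_100_mid and bat_1_top below 0.012 m and height (world z) of figure_100_mid between 0.072 and 0.08 m and horizontal distance between figure_84_mid and bat_2_top below 0.012 m and height (world z) of figure_84_mid between 0.064 and 0.072 m and horizontal distance between figure_68_mid and bat_3_top below 0.012 m and height (world z) of figure_68_mid between 0.056 and 0.064 m and horizontal distance between figure_52_mid and bat_4_top below 0.012 m and height (world z) of figure_52_mid between 0.048 and 0.056 m) or (horizontal distance between blue_block and bat_4_top below 0.09 m and horizontal distance between figure_100_mid and bat_4_top below 0.012 m and height (world z) of figure_100_mid between 0.072 and 0.08 m and horizontal distance between figure_84_mid and bat_3_top below 0.012 m and height (world z) of figure_84_mid between 0.064 and 0.072 m and horizontal distance between figure_68_mid and bat_2_top below 0.012 m and height (world z) of figure_68_mid between 0.056 and 0.064 m and horizontal distance between figure_52_mid and bat_1_top below 0.012 m and height (world z) of figure_52_mid between 0.048 and 0.056 m)) and angle between each of figure_100_mid, figure_84_mid, figure_68_mid, figure_52_mid's own z axis and vertical below 0.12 rad and linear speed of each of figure_100, figure_84, figure_68, figure_52 below 0.02 m/s and contact force between each of figure_100, figure_84, figure_68, figure_52 and the fingers below 0.1 N); the robot touches nothing.
It fails at once if a figurine is dropped or thrown (moving faster than 0.6 m/s while not held, as after a fall of about 20 mm) ((linear speed of figure_100 above 0.6 m/s and contact force between figure_100 and the fingers below 0.05 N) or (linear speed of figure_84 above 0.6 m/s and contact force between figure_84 and the fingers below 0.05 N) or (linear speed of figure_68 above 0.6 m/s and contact force between figure_68 and the fingers below 0.05 N) or (linear speed of figure_52 above 0.6 m/s and contact force between figure_52 and the fingers below 0.05 N)).
It fails at once if a figurine is knocked over (tilted more than 0.9 rad) (angle between any of figure_100_mid, figure_84_mid, figure_68_mid, figure_52_mid's own z axis and vertical above 0.9 rad).
It fails at once if the terracotta jug is moved by more than 20 mm (distance of jug from where it was at the start of the episode above 0.02 m).
It also fails if it takes over 102 s, if anything falls off the work surface, if the arm or the gripper's body presses on something with over 40 N, if the wrist force passes 120 N, or if a joint passes its speed limit or range.

ROBOT

A 6-joint arm with a two-finger parallel gripper is mounted at the origin on the work surface. World frame = base frame: x ahead of the robot, y to its left, z up, the work surface at z = 0. Lengths are in mm, angles in rad, forces in N, time in s.
With the tool pointing down it reaches from about 350 to 875 mm from the base axis. Payload 4.2 kg.
Tool frame: the origin (TCP) lies midway between the tips of the shut fingers; the grasp point (between the pads) lies 19 mm behind it; z points along the fingers, y is the line along which they close (so a half turn about z gives the same grasp; the last joint's range is limited). The gripper opens to 85 mm and grips with 20 to 120 N. Pads are 22 mm wide; open, the fingers measure 114 mm over their backs; the gripper's body (76 mm by 85 mm) begins 54 mm behind the grasp point. The pads swing forward as they close: fully open they stand 13 mm farther back than shut.
Start: joints at [-0.92, 0.385, 0.008, 0, -1.194, -0.259], TCP at [238.671, -577.612, 231.312] pointing down, gripper open.
Joint ranges: [-3.14, 3.14], [-1.21, 2.06], [-1.07, 1.41], [-3.16, 2.05], [-2.99, -0.16], [-3.1, 3.1]. Speed limits (rad/s): [2.79, 2.79, 3.14, 3.14, 3.14, 3.14].

INTERFACE

Orientations are given as a unit quaternion [x, y, z, w].
In Python, from bench import arm gives the robot as it stands. The module is installed in compiled form; this text tells all that it offers.
- The arm moves only by the shell command python3 -m handwheel 'ROWS' [OPENING]. ROWS is JSON, a list of rows, each an object of numbers: "x", "y", "z": the shift along the world's x, y, z each as a share of 20 cm, from -1 to 1; "ax", "ay", "az": the turn, a rotation vector about the world's x, y, z each as a share of 90 degrees, from -1 to 1. In form: [{"x": .., "y": .., "z": .., "ax": .., "ay": .., "az": ..}, ...]. A call has exactly 8 rows; each row shifts and turns the commanded pose from where the row before left it; what a row does not reach is not made up. A row lasts 1/10 s, in which the tool goes at most 50 mm and 8.59 degrees, less where a joint would pass 70% of its speed; a pose out of reach is approached as far as the arm can. A call with a number of a shift or a turn outside -1 to 1 is refused whole. A call with a gripper value outside its range is refused whole. OPENING is the opening, from -1 (shut) to 1 (fully open), set as the call begins (- or left out, the last holds). The fingers move at their own pace and stop on an object; the grip force is fixed at half the most. Time passes only in rows, so rows that do not move let the fingers close, or fill a call up. It gives the time, the measured TCP pose, the force, the opening and the grip force at its end, in the units of the state.
- arm.read_state(): the state, without advancing time (a new reading comes with each control period).
- arm.get_image(name): name is "scene" or "side" or "wrist"; returns the picture (480x640x3 uint8, red, green, blue); there is no depth.
- arm.camera_params(name): a dict with "K" (3x3 intrinsics, pixels), "k1" (the pictures are not rectified: a ray, as slopes to the right and down, at radius r is drawn at 1 + k1 r^2 times it, then the intrinsics apply), "position" and "orientation" of the camera in the world. Camera axes: x right, y down, z forward; pixel columns grow to the right and rows downward; lengths in mm; the calibration is good to about 2 mm. A picture is of the moment at which its call begins: read the wrist's pose just before it. camera_params takes no time and is no camera call; for the wrist camera it gives the pose at the moment of the call.
- arm.job_done(): hands the job in; it is judged then, once.
The state is a dict: "clock": time; "joints": joint angles; "joint_vel": joint speeds; "joint_efforts": joint torques, N m; "position": TCP position; "ee_rot": TCP orientation; "contact_force": force on the tool from outside, world axes, zero at the start; "wrist_torque": the same for the moment, N m; "gripper_width": finger opening in mm; "grasp_force": force on a finger pad.
Only numpy, scipy, OpenCV 4.12 (cv2) and the standard library are available. Lean on these libraries where they do the work, as an engineer would, in place of code of your own. Each camera call takes 0.05 s, during which the arm holds its last target. There are 200 camera calls.

## Working session

There is one attempt and no reset: what is moved stays moved. The work goes in short steps, Python scripts to look and compute and a shell command to move; the robot and the scene stay as the last step left them, time stands still between calls to the robot, and variables do not carry over. Pictures are saved under pics/ and viewed, at most 14 in all, crops included, and the job is handed in when it is done.

```bash
mkdir -p pics
python3 - <<'E'
from bench import arm
import cv2
s=arm.read_state();print(s)
for n in("scene","side"):
    print(n,arm.camera_params(n)); cv2.imwrite(f"pics/{n}0.png",arm.get_image(n)[:,:,::-1])
print(arm.camera_params("wrist"))
E
```

```text
{'clock': 0.0, 'joints': array([-9.20378914e-01,  3.85592740e-01,  6.60745208e-03, -5.07191336e-04,
       -1.19399764e+00, -2.58650595e-01]), 'joint_vel': array([-0.00194668,  0.00042194,  0.00102896, -0.00071841,  0.00112056,
       -0.00031699]), 'joint_efforts': array([-1.24023518e-03, -3.92288411e+01,  1.88397878e+01,  4.18621480e+00,
       -4.73655018e-03, -1.70327394e-05]), 'position': array([ 238.46049364, -577.08191587,  230.19133791]), 'ee_rot': array([-1.94541225e-01,  9.80893705e-01,  1.08577605e-03, -2.68235080e-04]), 'contact_force': array([ 0.39644619, -0.15364692,  0.69112674]), 'wrist_torque': array([-0.00106993, -0.0141007 ,  0.04801123]), 'grasp_force': 0.0, 'gripper_width': 85.40813278603483}
scene {'K': array([[478.40747669,   0.        , 323.27682814],
       [  0.        , 478.40747669, 235.75422357],
       [  0.        ,   0.        ,   1.        ]]), 'k1': 0.015260303751447947, 'position': array([1176.94105388,  -86.23522793,  701.00655081]), 'orientation': array([ 0.71978191,  0.56990101, -0.25311304, -0.30505841])}
side {'K': array([[558.4825045,   0.       , 321.0705871],
       [  0.       , 558.4825045, 224.8106336],
       [  0.       ,   0.       ,   1.       ]]), 'k1': 0.0036740432960129313, 'position': array([-39.20611045, 776.66750244, 838.6723197 ]), 'orientation': array([-0.29935981,  0.8549352 , -0.40108876,  0.13637199])}
{'K': array([[396.09723882,   0.        , 306.95184859],
       [  0.        , 396.09723882, 240.82341084],
       [  0.        ,   0.        ,   1.        ]]), 'k1': -0.06719267911599254, 'position': array([ 162.29190712, -609.40818516,  372.45327265]), 'orientation': array([0.54899118, 0.81981127, 0.13609699, 0.08941909])}
```

View pics/scene0.png

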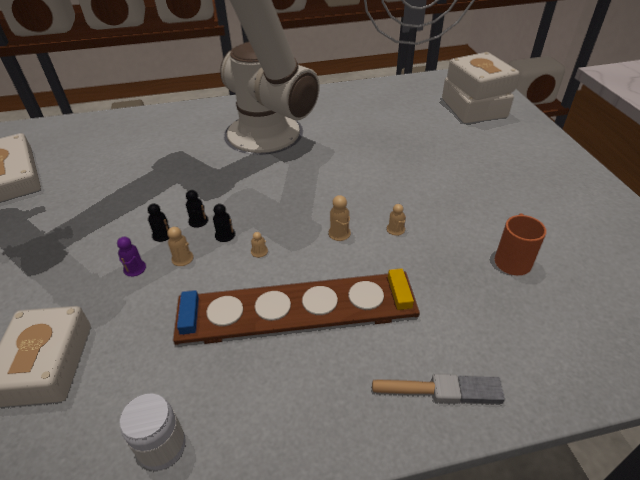

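View pics/side0.png

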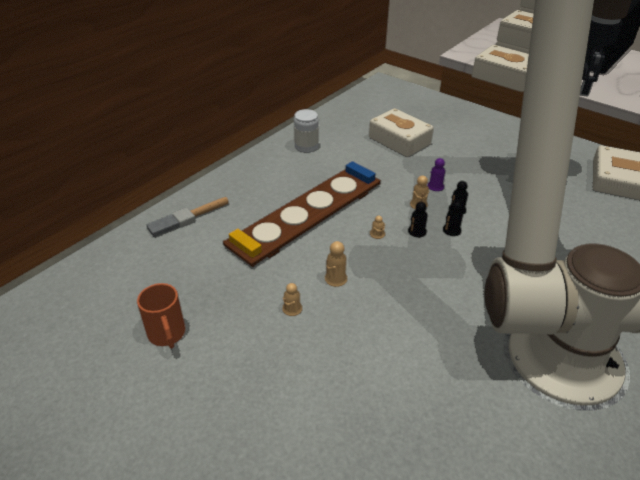

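The scene view shows the sand figures at about (340,217) (100), (179,245) (84), (397,219) (68) and (258,244) (52). The 84 has black and purple lookalikes close by. The blue block is at (188,312), the yellow one at (401,289), and the bats run between them. The jug is at (519,245), well clear. The side view agrees.

```bash
cat > h.py <<'E'
import numpy as np, cv2
from scipy.spatial.transform import Rotation as R
def ray(c,p):
    K=c["K"]; d=np.array([(p[0]-K[0,2])/K[0,0],(p[1]-K[1,2])/K[1,1]]); u=d.copy()
    for _ in range(10): u=d/(1+c["k1"]*(u@u))
    v=R.from_quat(c["orientation"]).apply([*u,1]); return np.array(c["position"]),v/np.linalg.norm(v)
def plane(c,p,z):
    o,v=ray(c,p); return o+v*(z-o[2])/v[2]
def tri(c1,p1,c2,p2):
    o1,a=ray(c1,p1);o2,b=ray(c2,p2)
    t=np.linalg.lstsq(np.c_[a,-b],o2-o1,rcond=None)[0]
    x,y=o1+a*t[0],o2+b*t[1]; return (x+y)/2,np.linalg.norm(x-y)
def blobs(m,amin=60):
    n,l,s,c=cv2.connectedComponentsWithStats(m.astype(np.uint8)*1)
    return [(c[i],s[i],l==i) for i in range(1,n) if s[i,4]>=amin]
def masks(im):
    h,s,v=[x.astype(int) for x in cv2.split(cv2.cvtColor(im,cv2.COLOR_RGB2HSV))]
    return dict(sand=(h>10)&(h<22)&(s>75)&(v>85),white=(s<50)&(v>165),blue=(h>100)&(h<120)&(s>130)&(v>60),yellow=(h>20)&(h<32)&(s>150)&(v>100))
E
python3 - <<'E'
from h import *; from bench import arm
for n in("scene","side"):
    im=cv2.imread(f"pics/{n}0.png")[:,:,::-1]; c=arm.camera_params(n); M=masks(im)
    for k,z in(("sand",30),("white",26),("blue",42),("yellow",42)):
        for cc,s,_ in blobs(M[k],80): print(n,k,cc.round(1),s,plane(c,cc,z).round(1)[:2])
E
```

```text
scene sand [484.6  64.7] [470  58  31  15 252] [-181.4  747.2]
scene sand [  2.5 159.9] [  0 149   9  26 144] [  21.  -652.2]
scene sand [339.1 219.3] [329 195  22  46 758] [438.6 105.1]
scene sand [396.4 220.7] [387 204  19  32 429] [472.1 221. ]
scene sand [178.6 247.3] [168 227  25  39 657] [ 443.7 -228.1]
scene sand [258.1 245.5] [251 232  17  26 313] [476.6 -72.2]
scene sand [380.  313.3] [362 309  33   9  86] [695.6 113.4]
scene sand [246.1 323.7] [236 319  24  12 101] [ 663.  -116.4]
scene sand [ 29.4 346.9] [   8  324   44   50 1203] [ 624.9 -469.9]
scene sand [402.8 386.1] [372 380  63  13 724] [835.6 104.7]
scene white [483.6  66. ] [453  54  62  26 596] [-181.5  744.9]
scene white [241.4 140.9] [228 131  30  18 225] [ 72.  -65.6]
scene white [ 14.3 158. ] [  0 134  31  49 914] [  12.3 -628.8]
scene white [365.8 294.1] [349 281  34  27 703] [645.2 102.7]
scene white [319.5 299.2] [303 286  34  27 722] [637.   18.4]
scene white [272.3 304.4] [256 291  34  28 738] [628.7 -66.4]
scene white [224.3 309.6] [207 296  35  28 752] [ 620.3 -151. ]
scene white [ 35.  343.7] [   0  30
[... 1110 characters left out ...]
1186. ]
side white [402.2 124.2] [371 109  62  31 693] [ 660.4 -493.4]
side white [305.9 114.6] [296 110  21  10 175] [ 913.  -361.1]
side white [617.6 164.4] [599 146  41  38 934] [ 109.2 -670.9]
side white [343.1 184. ] [331 177  25  15 283] [ 616.4 -147.8]
side white [319.4 198.7] [307 191  26  16 316] [624.8 -63.4]
side white [293.8 214.5] [281 207  27  16 343] [633.2  21.3]
side white [266.4 231.4] [253 223  28  18 392] [641.7 105.5]
side white [535.5 283.2] [ 504  263   60   34 1247] [ 108.6 -117.3]
side white [579.5 387.9] [ 530  375   94   27 1346] [-45.1  73.4]
side blue [360.2 169.9] [346 162  29  16 200] [ 606.5 -205.5]
side yellow [244.5 240. ] [229 229  32  23 333] [645.6 169.2]
```

Run:
```python
from h import *; from bench import arm
c1,c2=arm.camera_params("scene"),arm.camera_params("side")
P={100:((339.1,219.3),(336,265.3)),84:((178.6,247.3),(419.8,190.8)),68:((396.4,220.7),(291.6,300.4)),52:((258.1,245.5),(377.5,228.1))}
for k,(a,b) in P.items():
    x,e=tri(c1,a,c2,b); print(k,x.round(1),round(e,1))
for n,p in dict(black1=(160,236),black2=(198,223),black3=(224,237),purp=(133,271)).items(): print(n,plane(c1,p,5).round(0))
print(R.from_quat(arm.read_state()["ee_rot"]).as_matrix().round(2))
```

```text
100 [447.4 103.4  37.4] 1.4
84 [ 447.5 -228.6   35.5] 3.9
68 [464.5 224.7  22.6] 0.7
52 [461.2 -71.8  15. ] 0.5
black1 [ 371. -272.    5.]
black2 [ 349. -191.    5.]
black3 [ 407. -139.    5.]
purp [ 463. -322.    5.]
[[-0.92 -0.38 -0.  ]
 [-0.38  0.92  0.  ]
 [ 0.    0.   -1.  ]]
```

```bash
python3 -m handwheel '[{"x":0.1,"y":0.16,"az":0.086},{"x":0.1,"y":0.16,"az":0.086},{"x":0.1,"y":0.16,"az":0.086},{"x":0.1,"y":0.16,"az":0.086},{"x":0.1,"y":0.16,"az":0.086},{"x":0.1,"y":0.16,"az":0.086},{"x":0.1,"y":0.16,"az":0.086},{"x":0.1,"y":0.16,"az":0.086}]' 0.6
python3 -m handwheel '[{"x":0.06,"y":0.11},{"x":0.06,"y":0.11},{"x":0.06,"y":0.11},{"x":0.06,"y":0.11},{},{},{},{}]'
cat >> h.py <<'E'
def snap(name):
    from bench import arm
    s=arm.read_state(); c=arm.camera_params("wrist"); im=arm.get_image("wrist")
    cv2.imwrite(f"pics/{name}.png",im[:,:,::-1]); return s,c,im
def figs(c,im,z=30):
    return [(cc.round(0),s,plane(c,cc,z).round(1)[:2]) for cc,s,_ in blobs(masks(im)["sand"],300)]
E
python3 - <<'E'
from h import *
s,c,im=snap("w1"); print(s["position"],R.from_quat(s["ee_rot"]).as_matrix().round(3)); print(c)
for f in figs(c,im): print(*f)
E
```

```text
[ 238.47824639 -577.15643783  230.35271787] [[-0.924 -0.382 -0.001]
 [-0.382  0.924  0.002]
 [ 0.     0.002 -1.   ]]
{'K': array([[396.09723882,   0.        , 306.95184859],
       [  0.        , 396.09723882, 240.82341084],
       [  0.        ,   0.        ,   1.        ]]), 'k1': -0.06719267911599254, 'position': array([ 162.29190712, -609.40818516,  372.45327265]), 'orientation': array([0.54899118, 0.81981127, 0.13609699, 0.08941909])}
[293.  21.] [ 260    0   68   46 2802] [ 105.5 -643.2]invalid input at $[0]: expected keys x, y, z, ax, ay, az
invalid input at $[0]: expected keys x, y, z, ax, ay, az
```

View pics/w1.png

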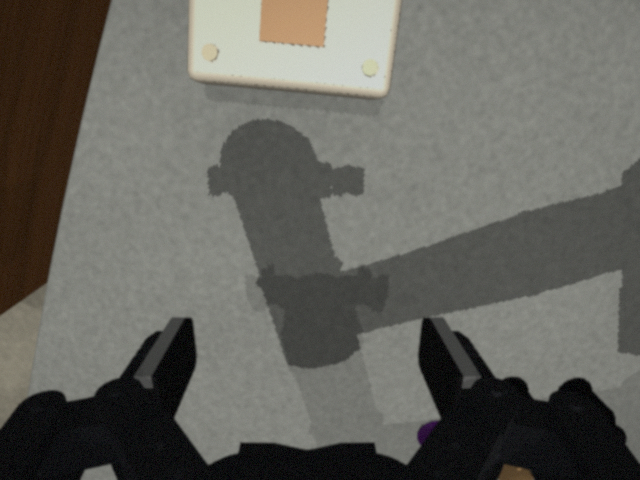

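All six keys are required, so the arm has not moved. The wrist view shows the fingers at (165,350) and (450,350), with the view leaning ahead of them.

```bash
python3 -m handwheel '[{"x":0.1,"y":0.16,"z":0,"ax":0,"ay":0,"az":0.086},{"x":0.1,"y":0.16,"z":0,"ax":0,"ay":0,"az":0.086},{"x":0.1,"y":0.16,"z":0,"ax":0,"ay":0,"az":0.086},{"x":0.1,"y":0.16,"z":0,"ax":0,"ay":0,"az":0.086},{"x":0.1,"y":0.16,"z":0,"ax":0,"ay":0,"az":0.086},{"x":0.1,"y":0.16,"z":0,"ax":0,"ay":0,"az":0.086},{"x":0.1,"y":0.16,"z":0,"ax":0,"ay":0,"az":0.086},{"x":0.1,"y":0.16,"z":0,"ax":0,"ay":0,"az":0.086}]' 0.6
python3 -m handwheel '[{"x":0.06,"y":0.11,"z":0,"ax":0,"ay":0,"az":0},{"x":0.06,"y":0.11,"z":0,"ax":0,"ay":0,"az":0},{"x":0.06,"y":0.11,"z":0,"ax":0,"ay":0,"az":0},{"x":0.06,"y":0.11,"z":0,"ax":0,"ay":0,"az":0},{"x":0,"y":0,"z":0,"ax":0,"ay":0,"az":0},{"x":0,"y":0,"z":0,"ax":0,"ay":0,"az":0},{"x":0,"y":0,"z":0,"ax":0,"ay":0,"az":0},{"x":0,"y":0,"z":0,"ax":0,"ay":0,"az":0}]'
python3 - <<'E'
from h import *
s,c,im=snap("w2"); print(s["position"],s["joints"],R.from_quat(s["ee_rot"]).as_matrix().round(3)); print(c["position"])
for f in figs(c,im): print(*f)
E
```

```text
clock: 0.95
position: [399.1, -320.1, 231.2]
ee_rot: [-0.674, 0.739, 0.0, -0.0]
contact_force: [0.3, 0.8, -0.6]
gripper_width: 68.4
grasp_force: 0.0
clock: 1.75
position: [446.2, -234.3, 231.2]
ee_rot: [-0.671, 0.741, 0.0, -0.0]
contact_force: [-0.1, 0.4, 0.1]
gripper_width: 68.1
grasp_force: 0.0
[ 446.18443731 -234.26204564  231.20336818] [-1.60795165e-01  1.78447960e-01 -2.82534939e-01  1.72201147e-05
 -1.11017672e+00  6.12386464e-02] [[-0.099 -0.995 -0.   ]
 [-0.995  0.099  0.   ]
 [-0.     0.    -1.   ]]
[ 438.1534492  -316.97643586  373.33027073]
[309. 211.] [ 287  183   45   59 2090] [ 444.7 -228.5]
[142. 292.] [  83  217  112  168 3530] [ 614.5 -164.2]
[308. 352.] [ 292  331   32   46 1114] [461.  -82.2]
```

View pics/w2.png

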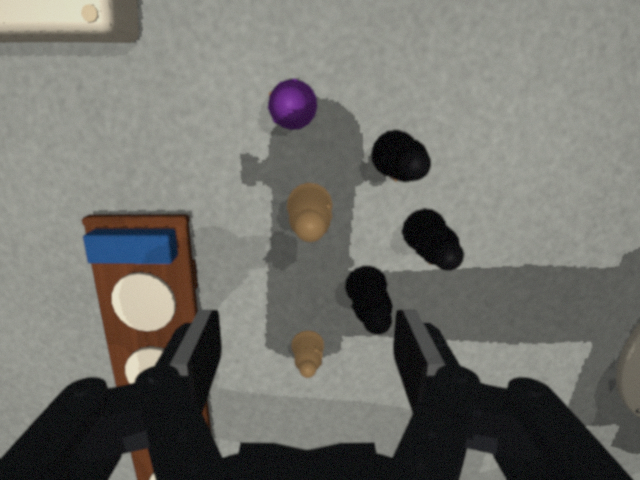

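The 84 is centred ahead of the TCP at (309,211), with its head at (311,226). The 52 is at (308,352). The black figures lie to the right, at (402,155), (430,235) and (368,295), and the purple one is at (293,104). The strip between the fingers is clear.

Run:
```python
from h import *; from bench import arm
c=arm.camera_params("wrist")
for n,p,z in(("84head",(311,226),72),("84foot",(309,201),25),("52head",(308,367),44),("52foot",(308,346),15),("blk3foot",(364,282),20),("blk1",(395,150),20),("blk2",(422,224),20),("bat",(143,302),26)): print(n,plane(c,p,z).round(1))
```

```text
84head [ 443.9 -227.    72. ]
84foot [ 444.3 -236.5   25. ]
52head [461.5 -73.8  44. ]
52foot [460.9 -78.9  15. ]
blk3foot [ 398.8 -149.5   20. ]
blk1 [ 364.6 -273.6   20. ]
blk2 [ 341.5 -203.2   20. ]
bat [ 618.  -151.9   26. ]
```

```bash
python3 -m handwheel '[{"x":-0.009,"y":0.025,"z":-0.14,"ax":0,"ay":0,"az":0},{"x":0,"y":0,"z":-0.16,"ax":0,"ay":0,"az":0},{"x":0,"y":0,"z":-0.16,"ax":0,"ay":0,"az":0},{"x":0,"y":0,"z":-0.16,"ax":0,"ay":0,"az":0},{"x":0,"y":0,"z":-0.16,"ax":0,"ay":0,"az":0},{"x":0,"y":0,"z":-0.14,"ax":0,"ay":0,"az":0},{"x":0,"y":0,"z":-0.1,"ax":0,"ay":0,"az":0},{"x":0,"y":0,"z":-0.045,"ax":0,"ay":0,"az":0}]'
python3 -m handwheel '[{"x":0,"y":0,"z":0,"ax":0,"ay":0,"az":0},{"x":0,"y":0,"z":0,"ax":0,"ay":0,"az":0},{"x":0,"y":0,"z":0,"ax":0,"ay":0,"az":0},{"x":0,"y":0,"z":0,"ax":0,"ay":0,"az":0},{"x":0,"y":0,"z":0,"ax":0,"ay":0,"az":0},{"x":0,"y":0,"z":0,"ax":0,"ay":0,"az":0},{"x":0,"y":0,"z":0,"ax":0,"ay":0,"az":0},{"x":0,"y":0,"z":0,"ax":0,"ay":0,"az":0}]' -1
python3 - <<'E'
from h import *
s,c,im=snap("w3"); print(s["position"])
for f in figs(c,im): print(*f)
E
```

```text
clock: 2.6
position: [443.5, -228.9, 16.4]
ee_rot: [-0.671, 0.741, 0.001, -0.001]
contact_force: [-0.4, -0.5, -0.3]
gripper_width: 68.3
grasp_force: 0.0
clock: 3.4
position: [445.9, -228.9, 19.5]
ee_rot: [-0.672, 0.741, -0.001, 0.001]
contact_force: [0.1, 0.8, 6.6]
gripper_width: 34.3
grasp_force: 60.3
[ 445.86304173 -228.85767405   19.53123131]
[307. 355.] [  256   258   102   192 16260] [ 446.9 -220.2]
[ 36. 389.] [   0  332   65  121 2017] [ 563.2 -212.3]
```

View pics/w3.png

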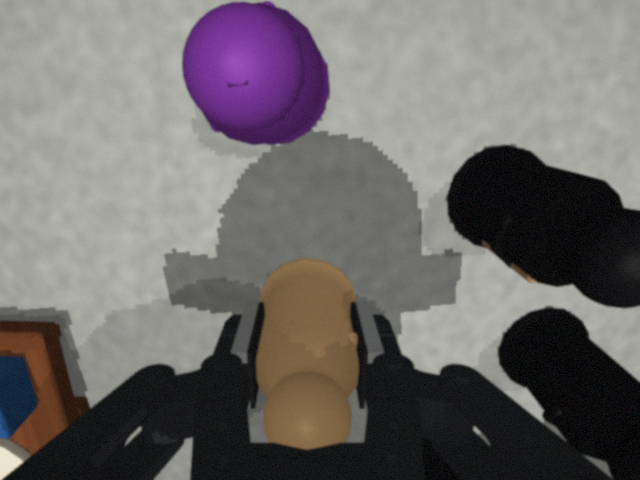

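The 84 is held squarely between the pads, head at (307,408), and the lookalikes were not touched.

```bash
python3 - <<'E'
from h import *; from bench import arm
c=arm.camera_params("wrist"); print(plane(c,(307,408),73).round(1))
E
python3 -m handwheel '[{"x":0,"y":0,"z":0.04,"ax":0,"ay":0,"az":0},{"x":0,"y":0,"z":0.1,"ax":0,"ay":0,"az":0},{"x":0,"y":0,"z":0.1,"ax":0,"ay":0,"az":0},{"x":0.1,"y":0.1,"z":0.1,"ax":0,"ay":0,"az":0},{"x":0.14,"y":0.14,"z":0.06,"ax":0,"ay":0,"az":0},{"x":0.14,"y":0.14,"z":0,"ax":0,"ay":0,"az":0},{"x":0.14,"y":0.14,"z":0,"ax":0,"ay":0,"az":0},{"x":0.14,"y":0.14,"z":0,"ax":0,"ay":0,"az":0}]'
python3 -m handwheel '[{"x":0.12,"y":0.1,"z":0,"ax":0,"ay":0,"az":0},{"x":0.07,"y":0.04,"z":0,"ax":0,"ay":0,"az":0},{"x":0.03,"y":0.02,"z":0,"ax":0,"ay":0,"az":0},{"x":0,"y":0,"z":0,"ax":0,"ay":0,"az":0},{"x":0,"y":0,"z":0,"ax":0,"ay":0,"az":0},{"x":0,"y":0,"z":0,"ax":0,"ay":0,"az":0},{"x":0,"y":0,"z":0,"ax":0,"ay":0,"az":0},{"x":0,"y":0,"z":0,"ax":0,"ay":0,"az":0}]'
python3 - <<'E'
from h import *
s,c,im=snap("w4"); print(s["position"])
E
```

```text
[ 445.6 -232.3   73. ]
clock: 4.25
position: [577.3, -95.3, 98.7]
ee_rot: [-0.671, 0.741, 0.0, 0.0]
contact_force: [0.4, -0.3, -0.2]
gripper_width: 34.3
grasp_force: 59.9
clock: 5.05
position: [620.5, -65.1, 98.5]
ee_rot: [-0.671, 0.741, 0.0, 0.0]
contact_force: [0.4, -0.3, -1.0]
gripper_width: 34.1
grasp_force: 59.9
[620.48644889 -65.06100129  98.54428034]
```

View pics/w4.png

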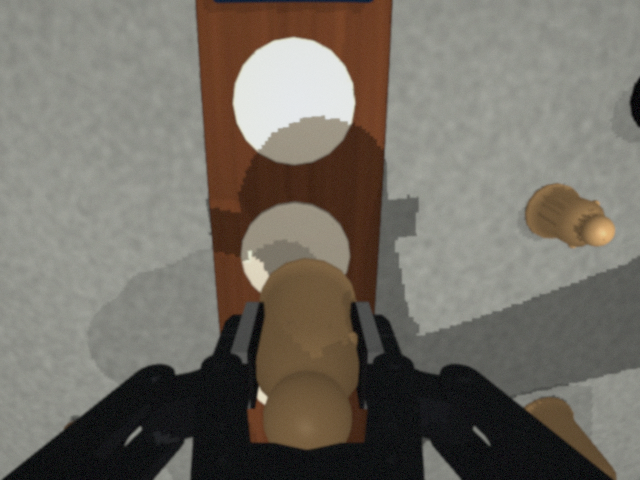

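The 84 hangs over bat 2 and sits slightly to the right of it (disc at (295,250)). I shift +6 mm in x and lower.

```bash
python3 -m handwheel '[{"x":0.031,"y":0.003,"z":-0.06,"ax":0,"ay":0,"az":0},{"x":0,"y":0,"z":-0.08,"ax":0,"ay":0,"az":0},{"x":0,"y":0,"z":-0.06,"ax":0,"ay":0,"az":0},{"x":0,"y":0,"z":-0.03,"ax":0,"ay":0,"az":0},{"x":0,"y":0,"z":-0.02,"ax":0,"ay":0,"az":0},{"x":0,"y":0,"z":-0.01,"ax":0,"ay":0,"az":0},{"x":0,"y":0,"z":0,"ax":0,"ay":0,"az":0},{"x":0,"y":0,"z":0,"ax":0,"ay":0,"az":0}]'
python3 -m handwheel '[{"x":0,"y":0,"z":0,"ax":0,"ay":0,"az":0},{"x":0,"y":0,"z":0,"ax":0,"ay":0,"az":0},{"x":0,"y":0,"z":0,"ax":0,"ay":0,"az":0},{"x":0,"y":0,"z":0,"ax":0,"ay":0,"az":0},{"x":0,"y":0,"z":0,"ax":0,"ay":0,"az":0},{"x":0,"y":0,"z":0,"ax":0,"ay":0,"az":0},{"x":0,"y":0,"z":0,"ax":0,"ay":0,"az":0},{"x":0,"y":0,"z":0,"ax":0,"ay":0,"az":0}]' 0.6
python3 -m handwheel '[{"x":0,"y":0,"z":0.05,"ax":0,"ay":0,"az":0},{"x":0,"y":0,"z":0.1,"ax":0,"ay":0,"az":0},{"x":0,"y":0,"z":0.15,"ax":0,"ay":0,"az":0},{"x":0,"y":0,"z":0.2,"ax":0,"ay":0,"az":0},{"x":0,"y":0,"z":0.2,"ax":0,"ay":0,"az":0},{"x":-0.1,"y":0,"z":0.2,"ax":0,"ay":0,"az":0},{"x":-0.2,"y":0,"z":0,"ax":0,"ay":0,"az":0},{"x":-0.2,"y":0,"z":0,"ax":0,"ay":0,"az":0}]'
python3 -m handwheel '[{"x":-0.2,"y":0,"z":0,"ax":0,"ay":0,"az":0},{"x":-0.1,"y":0,"z":0,"ax":0,"ay":0,"az":0},{"x":-0.03,"y":0,"z":0,"ax":0,"ay":0,"az":0},{"x":0,"y":0,"z":0,"ax":0,"ay":0,"az":0},{"x":0,"y":0,"z":0,"ax":0,"ay":0,"az":0},{"x":0,"y":0,"z":0,"ax":0,"ay":0,"az":0},{"x":0,"y":0,"z":0,"ax":0,"ay":0,"az":0},{"x":0,"y":0,"z":0,"ax":0,"ay":0,"az":0}]'
python3 - <<'E'
from h import *; from bench import arm
s,c,im=snap("w5"); print(s["position"]); cv2.imwrite("pics/side5.png",arm.get_image("side")[:,:,::-1])
for f in figs(c,im): print(*f)
E
```

```text
clock: 5.9
position: [627.5, -64.0, 46.9]
ee_rot: [-0.672, 0.741, -0.0, 0.0]
contact_force: [-0.4, 0.2, -0.4]
gripper_width: 34.6
grasp_force: 59.9
clock: 6.7
position: [627.1, -64.0, 46.3]
ee_rot: [-0.672, 0.741, 0.0, -0.0]
contact_force: [0.1, 0.4, 0.2]
gripper_width: 68.1
grasp_force: 0.0
clock: 7.5
position: [526.8, -63.9, 228.4]
ee_rot: [-0.671, 0.741, -0.001, 0.002]
contact_force: [-0.3, 0.4, 0.4]
gripper_width: 68.5
grasp_force: 0.0
clock: 8.3
position: [461.5, -64.0, 225.9]
ee_rot: [-0.671, 0.741, 0.0, -0.0]
contact_force: [-0.6, 0.3, 0.3]
gripper_width: 68.0
grasp_force: 0.0
[461.52953532 -64.00210422 225.93991454]
[123. 197.] [   53    13   135   373 13707] [622.5 -88.7]
[306. 193.] [ 287  173   38   42 1199] [461.5 -76.2]
[336. 372.] [ 312  329   46   92 3170] [449.  112.2]
[  7. 385.] [  0 349  17  70 916] [807.8 100.7]
[326. 434.] [311 422  32  25 613] [465.7 193.6]
```

View pics/w5.png

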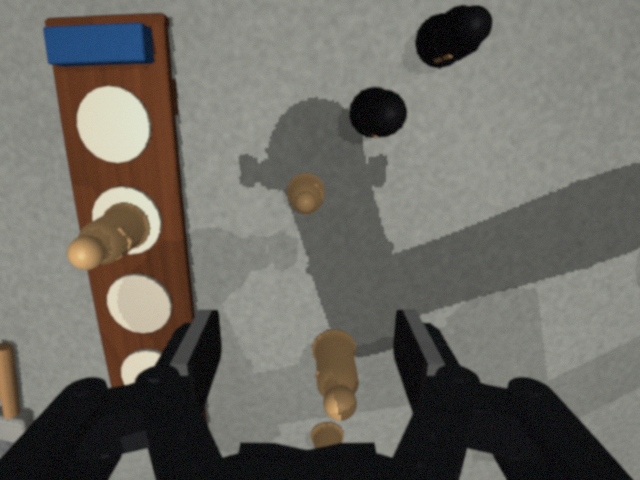

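The 84 now stands upright on bat 2 ((125,220)). The 52 is at (306,193), the 100 at (336,372), and the board is undisturbed.

Run:
```python
from h import *; from bench import arm
c=arm.camera_params("wrist")
for n,p,z in(("52head",(306,201),44),("52foot",(306,192),12),("84head",(85,252),99),("84robe",(131,222),56),("bat1",(113,124),26),("bat3",(139,304),26),("100head",(340,403),89)): print(n,plane(c,p,z).round(1))
```

```text
52head [461.4 -72.2  44. ]
52foot [461.3 -73.2  12. ]
84head [626.8 -63.3  99. ]
84robe [607.4 -72.   56. ]
bat1 [ 617.8 -151.2   26. ]
bat3 [634.7  17.7  26. ]
100head [448.6 100.   89. ]
```

```bash
python3 -m handwheel '[{"x":0,"y":-0.045,"z":-0.12,"ax":0,"ay":0,"az":0},{"x":0,"y":0,"z":-0.16,"ax":0,"ay":0,"az":0},{"x":0,"y":0,"z":-0.18,"ax":0,"ay":0,"az":0},{"x":0,"y":0,"z":-0.18,"ax":0,"ay":0,"az":0},{"x":0,"y":0,"z":-0.18,"ax":0,"ay":0,"az":0},{"x":0,"y":0,"z":-0.15,"ax":0,"ay":0,"az":0},{"x":0,"y":0,"z":-0.1,"ax":0,"ay":0,"az":0},{"x":0,"y":0,"z":-0.045,"ax":0,"ay":0,"az":0}]'
python3 -m handwheel '[{"x":0,"y":0,"z":0,"ax":0,"ay":0,"az":0},{"x":0,"y":0,"z":0,"ax":0,"ay":0,"az":0},{"x":0,"y":0,"z":0,"ax":0,"ay":0,"az":0},{"x":0,"y":0,"z":0,"ax":0,"ay":0,"az":0},{"x":0,"y":0,"z":0,"ax":0,"ay":0,"az":0},{"x":0,"y":0,"z":0,"ax":0,"ay":0,"az":0},{"x":0,"y":0,"z":0,"ax":0,"ay":0,"az":0},{"x":0,"y":0,"z":0,"ax":0,"ay":0,"az":0}]' -1
python3 - <<'E'
from h import *
s,c,im=snap("w6"); print(s["position"])
cc=[b for b in blobs(masks(im)["sand"],300)]
for f in figs(c,im): print(*f)
E
```

```text
clock: 9.2
position: [460.1, -73.2, 1.4]
ee_rot: [-0.671, 0.741, 0.001, -0.002]
contact_force: [-0.1, 0.9, 0.4]
gripper_width: 68.2
grasp_force: 0.0
clock: 10.0
position: [462.1, -72.8, 5.5]
ee_rot: [-0.672, 0.741, -0.001, 0.001]
contact_force: [-2.5, 0.9, 8.0]
gripper_width: 27.4
grasp_force: 48.1
[462.05330125 -72.83985922   5.50230459]
[307. 343.] [ 269  279   77  134 8329] [461.6 -78.6]
[ 15. 403.] [   0  288   46  192 2966] [577.7 -60.5]
```

View pics/w6.png

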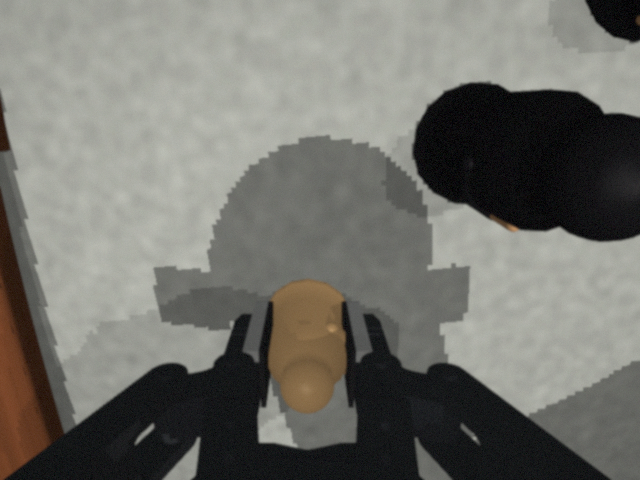

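The 52 is held centrally (head at (306,385)) and nothing else was disturbed. Next it goes to bat 4.

```bash
python3 - <<'E'
from h import *; from bench import arm
c=arm.camera_params("wrist"); print(plane(c,(306,385),44).round(1))
E
python3 -m handwheel '[{"x":0,"y":0,"z":0.04,"ax":0,"ay":0,"az":0},{"x":0,"y":0,"z":0.1,"ax":0,"ay":0,"az":0},{"x":0,"y":0.04,"z":0.1,"ax":0,"ay":0,"az":0},{"x":0.1,"y":0.1,"z":0.1,"ax":0,"ay":0,"az":0},{"x":0.14,"y":0.14,"z":0.06,"ax":0,"ay":0,"az":0},{"x":0.14,"y":0.14,"z":0,"ax":0,"ay":0,"az":0},{"x":0.14,"y":0.14,"z":0,"ax":0,"ay":0,"az":0},{"x":0.14,"y":0.14,"z":0,"ax":0,"ay":0,"az":0}]'
python3 -m handwheel '[{"x":0.13,"y":0.1,"z":0,"ax":0,"ay":0,"az":0},{"x":0.08,"y":0.06,"z":0,"ax":0,"ay":0,"az":0},{"x":0.03,"y":0.02,"z":0,"ax":0,"ay":0,"az":0},{"x":0,"y":0,"z":0,"ax":0,"ay":0,"az":0},{"x":0,"y":0,"z":0,"ax":0,"ay":0,"az":0},{"x":0,"y":0,"z":0,"ax":0,"ay":0,"az":0},{"x":0,"y":0,"z":0,"ax":0,"ay":0,"az":0},{"x":0,"y":0,"z":0,"ax":0,"ay":0,"az":0}]'
```

```text
[462.5 -72.3  44. ]
clock: 10.85
position: [594.2, 68.3, 84.9]
ee_rot: [-0.671, 0.741, -0.0, 0.001]
contact_force: [0.6, -1.0, -0.6]
gripper_width: 26.3
grasp_force: 62.7
clock: 11.65
position: [640.7, 102.5, 83.6]
ee_rot: [-0.671, 0.741, 0.0, 0.0]
contact_force: [-0.7, -0.3, -0.1]
gripper_width: 26.3
grasp_force: 62.8
```

```bash
python3 -m handwheel '[{"x":0.014,"y":0.008,"z":-0.06,"ax":0,"ay":0,"az":0},{"x":0,"y":0,"z":-0.08,"ax":0,"ay":0,"az":0},{"x":0,"y":0,"z":-0.06,"ax":0,"ay":0,"az":0},{"x":0,"y":0,"z":-0.03,"ax":0,"ay":0,"az":0},{"x":0,"y":0,"z":-0.02,"ax":0,"ay":0,"az":0},{"x":0,"y":0,"z":-0.01,"ax":0,"ay":0,"az":0},{"x":0,"y":0,"z":0,"ax":0,"ay":0,"az":0},{"x":0,"y":0,"z":0,"ax":0,"ay":0,"az":0}]'
python3 -m handwheel '[{"x":0,"y":0,"z":0,"ax":0,"ay":0,"az":0},{"x":0,"y":0,"z":0,"ax":0,"ay":0,"az":0},{"x":0,"y":0,"z":0,"ax":0,"ay":0,"az":0},{"x":0,"y":0,"z":0,"ax":0,"ay":0,"az":0},{"x":0,"y":0,"z":0,"ax":0,"ay":0,"az":0},{"x":0,"y":0,"z":0,"ax":0,"ay":0,"az":0},{"x":0,"y":0,"z":0,"ax":0,"ay":0,"az":0},{"x":0,"y":0,"z":0,"ax":0,"ay":0,"az":0}]' 0.6
python3 -m handwheel '[{"x":0,"y":0,"z":0.05,"ax":0,"ay":0,"az":0},{"x":0,"y":0,"z":0.1,"ax":0,"ay":0,"az":0},{"x":0,"y":0,"z":0.16,"ax":0,"ay":0,"az":0},{"x":0,"y":0,"z":0.22,"ax":0,"ay":0,"az":0},{"x":0,"y":0,"z":0.22,"ax":0,"ay":0,"az":0},{"x":-0.1,"y":0.06,"z":0.2,"ax":0,"ay":0,"az":0},{"x":-0.18,"y":0.12,"z":0,"ax":0,"ay":0,"az":0},{"x":-0.18,"y":0.12,"z":0,"ax":0,"ay":0,"az":0}]'
python3 -m handwheel '[{"x":-0.18,"y":0.12,"z":0,"ax":0,"ay":0,"az":0},{"x":-0.16,"y":0.12,"z":0,"ax":0,"ay":0,"az":0},{"x":-0.1,"y":0.08,"z":0,"ax":0,"ay":0,"az":0},{"x":0,"y":0,"z":0,"ax":0,"ay":0,"az":0},{"x":0,"y":0,"z":0,"ax":0,"ay":0,"az":0},{"x":0,"y":0,"z":0,"ax":0,"ay":0,"az":0},{"x":0,"y":0,"z":0,"ax":0,"ay":0,"az":0},{"x":0,"y":0,"z":0,"ax":0,"ay":0,"az":0}]'
python3 - <<'E'
from h import *; from bench import arm
s,c,im=snap("w7"); print(s["position"])
for f in figs(c,im): print(*f)
E
```

```text
clock: 12.45
position: [644.0, 104.5, 32.5]
ee_rot: [-0.672, 0.741, -0.0, 0.0]
contact_force: [-3.0, -0.3, 6.1]
gripper_width: 26.1
grasp_force: 64.0
clock: 13.25
position: [643.8, 104.6, 31.3]
ee_rot: [-0.672, 0.741, 0.0, -0.0]
contact_force: [0.5, 0.1, -0.3]
gripper_width: 68.1
grasp_force: 0.0
clock: 14.05
position: [551.6, 165.1, 223.8]
ee_rot: [-0.671, 0.742, -0.0, 0.002]
contact_force: [0.7, 0.9, -0.5]
gripper_width: 68.4
grasp_force: 0.0
clock: 14.85
position: [464.5, 228.0, 221.1]
ee_rot: [-0.671, 0.741, -0.0, -0.0]
contact_force: [0.1, -0.7, -1.2]
gripper_width: 68.4
grasp_force: 0.0
[464.46814264 228.00228155 221.08513087]
[79. 94.] [   12     0   135   185 10705] [639.8 113.6]
[311.  49.] [ 283   14   56   70 3160] [449.  102.3]
[305. 199.] [ 284  176   42   49 1617] [465.8 220.2]
```

View pics/w7.png

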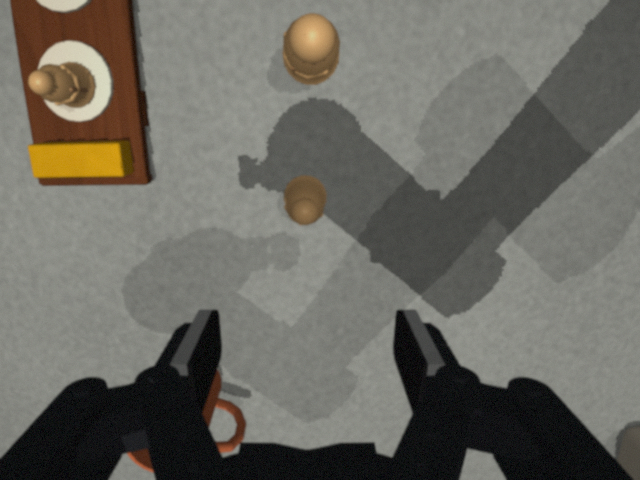

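The 52 stands on bat 4 ((65,85)). The 68 is at (305,199) with its head at (305,211), the 100 is at (311,49), and the jug is at (190,420), clear of the gripper.

Run:
```python
from h import *; from bench import arm
c=arm.camera_params("wrist")
for n,p,z in(("68head",(305,211),59),("68foot",(305,197),15),("52head",(41,82),70),("bat4",(76,81),26),("100head",(313,38),89),("jugrim",(190,420),95)): print(n,plane(c,p,z).round(1))
```

```text
68head [465.6 223.3  59. ]
68foot [465.6 221.7  15. ]
52head [643.7 105.9  70. ]
bat4 [641.5 103.3  26. ]
100head [448.2 103.6  89. ]
jugrim [582.4 388.9  95. ]
```

```bash
python3 -m handwheel '[{"x":0.005,"y":-0.025,"z":-0.1,"ax":0,"ay":0,"az":0},{"x":0,"y":0,"z":-0.16,"ax":0,"ay":0,"az":0},{"x":0,"y":0,"z":-0.18,"ax":0,"ay":0,"az":0},{"x":0,"y":0,"z":-0.18,"ax":0,"ay":0,"az":0},{"x":0,"y":0,"z":-0.17,"ax":0,"ay":0,"az":0},{"x":0,"y":0,"z":-0.13,"ax":0,"ay":0,"az":0},{"x":0,"y":0,"z":-0.09,"ax":0,"ay":0,"az":0},{"x":0,"y":0,"z":-0.04,"ax":0,"ay":0,"az":0}]'
python3 -m handwheel '[{"x":0,"y":0,"z":0,"ax":0,"ay":0,"az":0},{"x":0,"y":0,"z":0,"ax":0,"ay":0,"az":0},{"x":0,"y":0,"z":0,"ax":0,"ay":0,"az":0},{"x":0,"y":0,"z":0,"ax":0,"ay":0,"az":0},{"x":0,"y":0,"z":0,"ax":0,"ay":0,"az":0},{"x":0,"y":0,"z":0,"ax":0,"ay":0,"az":0},{"x":0,"y":0,"z":0,"ax":0,"ay":0,"az":0},{"x":0,"y":0,"z":0,"ax":0,"ay":0,"az":0}]' -1
python3 - <<'E'
from h import *
s,c,im=snap("w8"); print(s["position"])
E
```

```text
clock: 15.7
position: [464.4, 222.6, 9.3]
ee_rot: [-0.671, 0.741, -0.0, -0.002]
contact_force: [-0.6, -0.0, -0.2]
gripper_width: 68.3
grasp_force: 0.0
clock: 16.5
position: [465.7, 224.3, 12.6]
ee_rot: [-0.672, 0.741, -0.0, 0.001]
contact_force: [0.2, -0.6, 6.0]
gripper_width: 30.3
grasp_force: 60.0
[465.68898991 224.25360686  12.60178367]
```

View pics/w8.png

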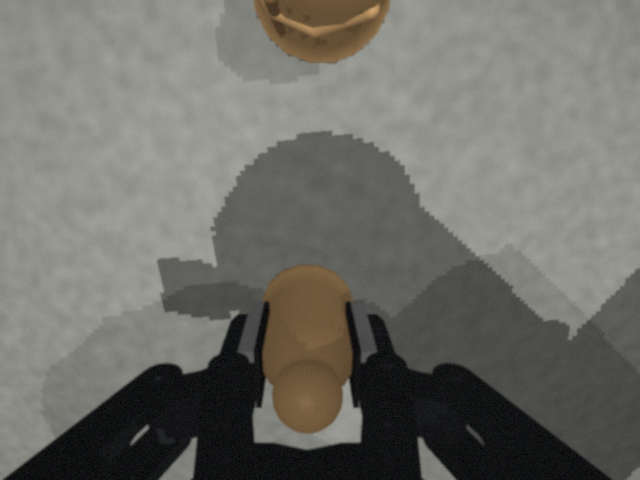

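The 68 is held squarely (head at (307,397)), with the 100 clear ahead at (322,20). It goes to bat 3.

```bash
python3 -m handwheel '[{"x":0,"y":0,"z":0.05,"ax":0,"ay":0,"az":0},{"x":0,"y":0,"z":0.1,"ax":0,"ay":0,"az":0},{"x":0.08,"y":0,"z":0.1,"ax":0,"ay":0,"az":0},{"x":0.12,"y":-0.04,"z":0.1,"ax":0,"ay":0,"az":0},{"x":0.14,"y":-0.1,"z":0.1,"ax":0,"ay":0,"az":0},{"x":0.14,"y":-0.16,"z":0,"ax":0,"ay":0,"az":0},{"x":0.12,"y":-0.18,"z":0,"ax":0,"ay":0,"az":0},{"x":0.1,"y":-0.18,"z":0,"ax":0,"ay":0,"az":0}]'
python3 -m handwheel '[{"x":0.08,"y":-0.16,"z":0,"ax":0,"ay":0,"az":0},{"x":0.05,"y":-0.12,"z":0,"ax":0,"ay":0,"az":0},{"x":0.017,"y":-0.08,"z":0,"ax":0,"ay":0,"az":0},{"x":0,"y":0,"z":0,"ax":0,"ay":0,"az":0},{"x":0,"y":0,"z":0,"ax":0,"ay":0,"az":0},{"x":0,"y":0,"z":0,"ax":0,"ay":0,"az":0},{"x":0,"y":0,"z":0,"ax":0,"ay":0,"az":0},{"x":0,"y":0,"z":0,"ax":0,"ay":0,"az":0}]'
```

```text
clock: 17.35
position: [605.7, 90.4, 101.8]
ee_rot: [-0.672, 0.741, 0.0, 0.0]
contact_force: [-0.2, 0.3, -0.8]
gripper_width: 30.1
grasp_force: 59.4
clock: 18.15
position: [634.1, 20.5, 101.5]
ee_rot: [-0.672, 0.741, 0.0, 0.0]
contact_force: [0.2, 0.4, -0.3]
gripper_width: 30.3
grasp_force: 59.4
```

```bash
python3 -m handwheel '[{"x":0.005,"y":-0.002,"z":-0.08,"ax":0,"ay":0,"az":0},{"x":0,"y":0,"z":-0.1,"ax":0,"ay":0,"az":0},{"x":0,"y":0,"z":-0.06,"ax":0,"ay":0,"az":0},{"x":0,"y":0,"z":-0.04,"ax":0,"ay":0,"az":0},{"x":0,"y":0,"z":-0.02,"ax":0,"ay":0,"az":0},{"x":0,"y":0,"z":-0.01,"ax":0,"ay":0,"az":0},{"x":0,"y":0,"z":0,"ax":0,"ay":0,"az":0},{"x":0,"y":0,"z":0,"ax":0,"ay":0,"az":0}]'
python3 -m handwheel '[{"x":0,"y":0,"z":0,"ax":0,"ay":0,"az":0},{"x":0,"y":0,"z":0,"ax":0,"ay":0,"az":0},{"x":0,"y":0,"z":0,"ax":0,"ay":0,"az":0},{"x":0,"y":0,"z":0,"ax":0,"ay":0,"az":0},{"x":0,"y":0,"z":0,"ax":0,"ay":0,"az":0},{"x":0,"y":0,"z":0,"ax":0,"ay":0,"az":0},{"x":0,"y":0,"z":0,"ax":0,"ay":0,"az":0},{"x":0,"y":0,"z":0,"ax":0,"ay":0,"az":0}]' 0.6
python3 -m handwheel '[{"x":0,"y":0,"z":0.05,"ax":0,"ay":0,"az":0},{"x":0,"y":0,"z":0.1,"ax":0,"ay":0,"az":0},{"x":0,"y":0,"z":0.16,"ax":0,"ay":0,"az":0},{"x":0,"y":0,"z":0.22,"ax":0,"ay":0,"az":0},{"x":0,"y":0,"z":0.22,"ax":0,"ay":0,"az":0},{"x":-0.1,"y":0.04,"z":0.2,"ax":0,"ay":0,"az":0},{"x":-0.18,"y":0.08,"z":0,"ax":0,"ay":0,"az":0},{"x":-0.2,"y":0.1,"z":0,"ax":0,"ay":0,"az":0}]'
python3 -m handwheel '[{"x":-0.2,"y":0.1,"z":0,"ax":0,"ay":0,"az":0},{"x":-0.16,"y":0.08,"z":0,"ax":0,"ay":0,"az":0},{"x":-0.09,"y":0.04,"z":0,"ax":0,"ay":0,"az":0},{"x":0,"y":0,"z":0,"ax":0,"ay":0,"az":0},{"x":0,"y":0,"z":0,"ax":0,"ay":0,"az":0},{"x":0,"y":0,"z":0,"ax":0,"ay":0,"az":0},{"x":0,"y":0,"z":0,"ax":0,"ay":0,"az":0},{"x":0,"y":0,"z":0,"ax":0,"ay":0,"az":0}]'
python3 - <<'E'
from h import *; from bench import arm
s,c,im=snap("w9"); print(s["position"])
for f in figs(c,im): print(*f)
E
```

```text
clock: 18.95
position: [635.7, 19.3, 40.0]
ee_rot: [-0.672, 0.741, -0.0, 0.001]
contact_force: [-0.9, 0.1, -0.3]
gripper_width: 30.3
grasp_force: 59.4
clock: 19.75
position: [635.3, 19.2, 39.3]
ee_rot: [-0.672, 0.741, 0.0, -0.0]
contact_force: [0.1, 0.9, 0.7]
gripper_width: 68.2
grasp_force: 0.0
clock: 20.55
position: [539.2, 63.4, 231.5]
ee_rot: [-0.671, 0.742, -0.001, 0.002]
contact_force: [-0.7, 0.2, 0.2]
gripper_width: 68.1
grasp_force: 0.0
clock: 21.35
position: [449.8, 106.9, 229.0]
ee_rot: [-0.671, 0.741, 0.0, -0.0]
contact_force: [0.4, -0.3, 0.6]
gripper_width: 68.6
grasp_force: 0.0
[449.80866641 106.87064087 229.0336528 ]
[ 83. 139.] [    0     0   160   305 18534] [635.4  28.9]
[308. 202.] [ 283  170   50   67 2689] [449.  103.9]
```

View pics/w9.png

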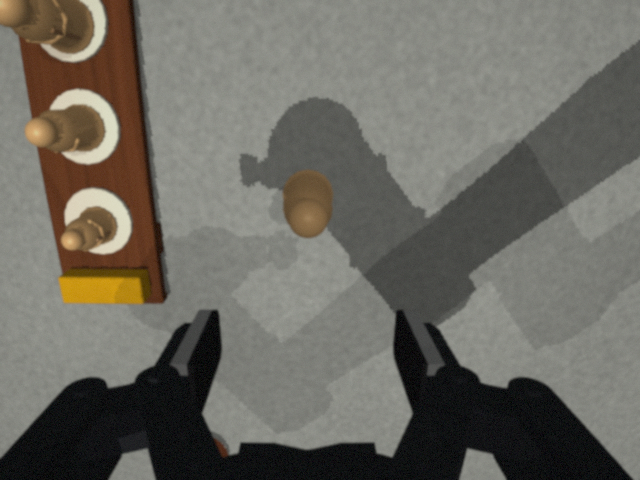

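The 84, 68 and 52 all stand on their bats. The 100 is at (308,202) with its head at (308,219).

```bash
python3 - <<'E'
from h import *; from bench import arm
c=arm.camera_params("wrist")
for n,p,z in(("100head",(308,219),89),("100foot",(307,196),20),("68head",(41,131),85),("52head",(72,240),69)): print(n,plane(c,p,z).round(1))
E
python3 -m handwheel '[{"x":-0.006,"y":-0.02,"z":-0.1,"ax":0,"ay":0,"az":0},{"x":0,"y":0,"z":-0.15,"ax":0,"ay":0,"az":0},{"x":0,"y":0,"z":-0.17,"ax":0,"ay":0,"az":0},{"x":0,"y":0,"z":-0.17,"ax":0,"ay":0,"az":0},{"x":0,"y":0,"z":-0.15,"ax":0,"ay":0,"az":0},{"x":0,"y":0,"z":-0.12,"ax":0,"ay":0,"az":0},{"x":0,"y":0,"z":-0.08,"ax":0,"ay":0,"az":0},{"x":0,"y":0,"z":-0.035,"ax":0,"ay":0,"az":0}]'
python3 -m handwheel '[{"x":0,"y":0,"z":0,"ax":0,"ay":0,"az":0},{"x":0,"y":0,"z":0,"ax":0,"ay":0,"az":0},{"x":0,"y":0,"z":0,"ax":0,"ay":0,"az":0},{"x":0,"y":0,"z":0,"ax":0,"ay":0,"az":0},{"x":0,"y":0,"z":0,"ax":0,"ay":0,"az":0},{"x":0,"y":0,"z":0,"ax":0,"ay":0,"az":0},{"x":0,"y":0,"z":0,"ax":0,"ay":0,"az":0},{"x":0,"y":0,"z":0,"ax":0,"ay":0,"az":0}]' -1
python3 - <<'E'
from h import *
s,c,im=snap("w10"); print(s["position"])
E
```

```text
100head [448.6 102.7  89. ]
100foot [449.1 100.4  20. ]
68head [634.   18.4  85. ]
52head [644.6 106.3  69. ]
clock: 22.2
position: [447.5, 102.5, 32.6]
ee_rot: [-0.671, 0.741, 0.0, -0.002]
contact_force: [0.8, 0.3, 0.4]
gripper_width: 68.4
grasp_force: 0.0
clock: 23.0
position: [448.8, 103.6, 35.2]
ee_rot: [-0.672, 0.741, -0.0, 0.001]
contact_force: [-0.1, 0.3, 6.3]
gripper_width: 38.0
grasp_force: 60.9
[448.826078   103.63368589  35.20724336]
```

View pics/w10.png

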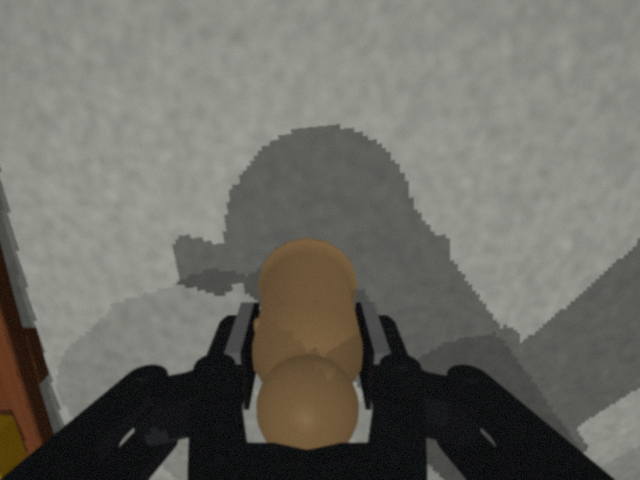

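The 100 is held squarely (head at (307,402)). It goes to bat 1, carried above the other figures.

```bash
python3 -m handwheel '[{"x":0,"y":0,"z":0.05,"ax":0,"ay":0,"az":0},{"x":0,"y":0,"z":0.1,"ax":0,"ay":0,"az":0},{"x":0,"y":-0.04,"z":0.15,"ax":0,"ay":0,"az":0},{"x":0.08,"y":-0.1,"z":0.15,"ax":0,"ay":0,"az":0},{"x":0.1,"y":-0.14,"z":0.12,"ax":0,"ay":0,"az":0},{"x":0.12,"y":-0.18,"z":0.08,"ax":0,"ay":0,"az":0},{"x":0.12,"y":-0.2,"z":0,"ax":0,"ay":0,"az":0},{"x":0.12,"y":-0.2,"z":0,"ax":0,"ay":0,"az":0}]'
python3 -m handwheel '[{"x":0.12,"y":-0.18,"z":0,"ax":0,"ay":0,"az":0},{"x":0.1,"y":-0.13,"z":0,"ax":0,"ay":0,"az":0},{"x":0.06,"y":-0.07,"z":0,"ax":0,"ay":0,"az":0},{"x":0.028,"y":-0.028,"z":0,"ax":0,"ay":0,"az":0},{"x":0,"y":0,"z":0,"ax":0,"ay":0,"az":0},{"x":0,"y":0,"z":0,"ax":0,"ay":0,"az":0},{"x":0,"y":0,"z":0,"ax":0,"ay":0,"az":0},{"x":0,"y":0,"z":0,"ax":0,"ay":0,"az":0}]'
python3 - <<'E'
from bench import arm; print(arm.read_state()["position"])
E
```

```text
clock: 23.85
position: [556.5, -70.2, 165.5]
ee_rot: [-0.672, 0.741, -0.0, 0.001]
contact_force: [1.1, 2.0, -0.8]
gripper_width: 38.0
grasp_force: 60.5
clock: 24.65
position: [617.3, -149.5, 164.7]
ee_rot: [-0.672, 0.741, -0.0, 0.0]
contact_force: [0.1, 0.3, -1.1]
gripper_width: 38.2
grasp_force: 60.6
[ 617.30106985 -149.46286114  164.74296741]
```

```bash
python3 -m handwheel '[{"x":0.005,"y":-0.003,"z":-0.08,"ax":0,"ay":0,"az":0},{"x":0,"y":0,"z":-0.13,"ax":0,"ay":0,"az":0},{"x":0,"y":0,"z":-0.12,"ax":0,"ay":0,"az":0},{"x":0,"y":0,"z":-0.09,"ax":0,"ay":0,"az":0},{"x":0,"y":0,"z":-0.05,"ax":0,"ay":0,"az":0},{"x":0,"y":0,"z":-0.025,"ax":0,"ay":0,"az":0},{"x":0,"y":0,"z":-0.015,"ax":0,"ay":0,"az":0},{"x":0,"y":0,"z":0,"ax":0,"ay":0,"az":0}]'
python3 -m handwheel '[{"x":0,"y":0,"z":0,"ax":0,"ay":0,"az":0},{"x":0,"y":0,"z":0,"ax":0,"ay":0,"az":0},{"x":0,"y":0,"z":0,"ax":0,"ay":0,"az":0},{"x":0,"y":0,"z":0,"ax":0,"ay":0,"az":0},{"x":0,"y":0,"z":0,"ax":0,"ay":0,"az":0},{"x":0,"y":0,"z":0,"ax":0,"ay":0,"az":0},{"x":0,"y":0,"z":0,"ax":0,"ay":0,"az":0},{"x":0,"y":0,"z":0,"ax":0,"ay":0,"az":0}]' 0.6
python3 -m handwheel '[{"x":0,"y":0,"z":0.05,"ax":0,"ay":0,"az":0},{"x":0,"y":0,"z":0.1,"ax":0,"ay":0,"az":0},{"x":0,"y":0,"z":0.16,"ax":0,"ay":0,"az":0},{"x":0,"y":0,"z":0.2,"ax":0,"ay":0,"az":0},{"x":0,"y":0,"z":0.22,"ax":0,"ay":0,"az":0},{"x":-0.1,"y":0.04,"z":0.2,"ax":0,"ay":0,"az":0},{"x":-0.18,"y":0.1,"z":0,"ax":0,"ay":0,"az":0},{"x":-0.2,"y":0.1,"z":0,"ax":0,"ay":0,"az":0}]'
python3 -m handwheel '[{"x":-0.2,"y":0.1,"z":0,"ax":0,"ay":0,"az":0},{"x":-0.16,"y":0.08,"z":0,"ax":0,"ay":0,"az":0},{"x":-0.09,"y":0.04,"z":0,"ax":0,"ay":0,"az":0},{"x":0,"y":0,"z":0,"ax":0,"ay":0,"az":0},{"x":0,"y":0,"z":0,"ax":0,"ay":0,"az":0},{"x":0,"y":0,"z":0,"ax":0,"ay":0,"az":0},{"x":0,"y":0,"z":0,"ax":0,"ay":0,"az":0},{"x":0,"y":0,"z":0,"ax":0,"ay":0,"az":0}]'
python3 - <<'E'
from h import *; from bench import arm
cv2.imwrite("pics/scene11.png",arm.get_image("scene")[:,:,::-1])
E
```

```text
clock: 25.45
position: [619.0, -150.9, 62.8]
ee_rot: [-0.672, 0.741, -0.0, 0.0]
contact_force: [-0.4, -0.2, -0.8]
gripper_width: 38.4
grasp_force: 60.6
clock: 26.25
position: [618.7, -151.0, 62.3]
ee_rot: [-0.672, 0.741, 0.0, -0.0]
contact_force: [1.1, 0.2, -0.3]
gripper_width: 68.5
grasp_force: 0.0
clock: 27.05
position: [522.6, -102.7, 250.3]
ee_rot: [-0.671, 0.741, -0.001, 0.002]
contact_force: [0.4, 1.5, -0.7]
gripper_width: 68.4
grasp_force: 0.0
clock: 27.85
position: [433.2, -59.3, 248.0]
ee_rot: [-0.671, 0.741, 0.0, -0.0]
contact_force: [-0.7, 0.1, 0.0]
gripper_width: 68.3
grasp_force: 0.0
```

View pics/scene11.png

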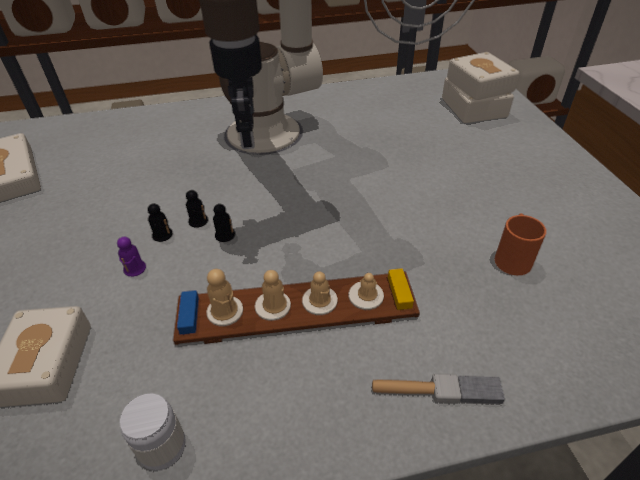

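The scene view shows all four standing centred on their bats, from tallest at the blue block (222,297) to shortest at the yellow block (367,290). The jug has not moved and the arm is clear.

```bash
python3 -c "
from bench import arm
print(arm.job_done())"
```

```text
the job is handed in; nothing more can be done
None
```

The job is handed in: the last picture showed all four figurines upright on their bats, tallest next to the blue block down to shortest next to the yellow, with the jug where it started; the hand-in call gave no verdict.

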